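# Draw a dropped locking ring out from under the bench guard

### The job

A round steel locking ring from a stage light has slid under the low wire guard at the back of the test bench, where neither hand nor gripper fits. Take the hooked rod by its handle (not the plain straight rod), reach its hook in behind the ring and draw the ring out through the open front, until it lies flat on the open bench in front of the guard, a few centimetres clear of it. Do not touch the ring with the gripper or arm and leave the hex nut that is also under the guard where it lies; when the ring is out, lay the rod flat on the bench and let go.

Things in the scene. Friction and masses are not known exactly. Their poses are not given: they have to be found in the camera images.
- guard: Low fixed dark steel frame, roof of thin wires: 200 deep (x), 300 wide (y), 70 high, free height 60 below. Origin: centre of its footprint at bench height; x points inwards, away from the robot. Open front edge at x -100 between 10 mm corner posts at y +-145. At the back (x 52 to 98) inside runs an aluminium socket rail 40 high. Up to 6 degrees askew.
- hook_rod: Lies flat: black handle 100 long (x), 22 wide (y), 28 high; from its +x end a 7 mm steel rod at bench level (axis z 3.5) to x 175, then square to +y, y 73 (crossbar), then back to x 153: a flat J, mouth 66 wide, middle y 36. Origin: middle of handle's underside, x to the hook. 130 g, balance x 56. A plain rod, same handle, no hook, lies elsewhere: not wanted.
- ring: Round plain steel ring lying flat on the bench under the guard, 46 outside diameter, hole 28, 14 high, 110 g. Origin: centre of its underside, z up. It starts with its centre 40 to 65 mm behind the guard's front edge; nothing stands on the bench within 60 mm of its centre.
- nut: Large six-sided steel nut lying flat on the bench under the same guard, 41 across flats, 20 high, 140 g, 85 to 155 mm from the ring's centre. To be left where it is. Origin: centre of its underside.
There are look-alikes about, which are no part of the job. What is shaped like the ring but blue or turquoise is not meant.

How it is judged:
By the outcome, as a careful person would: the job done as asked, in the order asked, and still so for the second after the job is handed in, with the robot touching nothing.
It also fails if it takes over 45 s, if anything falls off the work surface, if the arm or the gripper's body presses on something with over 40 N, if the wrist force passes 120 N, or if a joint passes its speed limit or range.

### The arm

A 7-joint arm with a two-finger parallel gripper is mounted at the origin on the work surface. World frame = base frame: x ahead of the robot, y to its left, z up, the work surface at z = 0. Lengths are in m, angles in rad, forces in N, time in s.
With the tool pointing down it reaches from about 0.425 to 0.8 m from the base axis. Payload 8.3 kg.
Tool frame: the origin (TCP) lies between the finger pads; the fingertips stand 8 mm ahead of it and the grasp point (between the pads) lies 11 mm behind it (bot.tip_extent is the distance from the TCP to the fingertips, in m); z points along the fingers, y is the line along which they close (so a half turn about z gives the same grasp; the last joint's range is limited). The gripper opens to 85 mm and grips with 20 to 120 N. Pads are 22 mm wide; open, the fingers measure 114 mm over their backs; the gripper's body (76 mm by 85 mm) begins 54 mm behind the grasp point. The pads swing forward as they close: fully open they stand 13 mm farther back than shut.
Start: joints at [-1.187, 0.383, 0.016, 1.37, -0.006, 1.388, -0.046], TCP at [0.27, 0.564, 0.204] pointing down, gripper open.
Joint ranges: [-2.95, 2.95], [-0.25, 2.06], [-1.52, 1.56], [0.18, 2.33], [-1.44, 4.58], [0.02, 2.06], [-3.01, 3.01]. Speed limits (rad/s): [2.39, 2.39, 3.01, 3.01, 3.14, 3.14, 3.14].

### API

Orientations are given as a unit quaternion [w, x, y, z].
In Python, from plant import bot gives the robot as it stands.
- The arm moves only by the shell command python3 -m creep 'ROWS' [FORCE]. ROWS is JSON, a list of rows, each an object with "translation": the shift along the world's x, y, z in m, a list of three; "spin": the turn about the world's z in degrees; "jaw": the closure in counts, from 0 (fully open) to 255 (shut). A call has 1 to 10 rows; each row shifts and turns the commanded pose from where the row before left it; what a row does not reach is not made up. A row lasts 1/8 s, in which the tool goes at most 62.5 mm and 10.7 degrees, less where a joint would pass 70% of its speed; a pose out of reach is approached as far as the arm can. A call is refused whole if a number of a shift passes 0.0625 or a number of a turn 10.7, either way. A call with a gripper value outside its range is refused whole. The fingers move at their own pace and stop on an object; FORCE is the grip in N (left out, the last holds). Time passes only in rows, so rows that do not move let the fingers close. It gives the time, the measured TCP pose, the force, the opening and the grip force at its end, in the units of the state.
- bot.sense(): the state, without advancing time (a new reading comes with each control period).
- bot.capture(name): name is "side" or "top" or "wrist"; returns the picture (480x640x3 uint8, red, green, blue); there is no depth.
- bot.camera_model(name): a dict with "vfov" (degrees; the focal length in pixels is half the picture's height over the tangent of half this angle, whatever the lens; pixels are square), "cx", "cy" (the principal point, pixels), "cam_to_world" (4x4, takes a point from camera to world coordinates). Camera axes: x right, y down, z forward; pixel columns grow to the right and rows downward; lengths in m; the calibration is good to about 2 mm. The wrist camera is an equidistant fisheye: a pixel r from the principal point sees the ray r / f radians off the axis. A picture is of the moment at which its call begins: read the wrist's pose just before it. camera_model takes no time and is no camera call; for the wrist camera it gives the pose at the moment of the call.
- bot.job_done(): hands the job in; it is judged then, once.
Trained networks look in the newest picture that a camera, given by its name, has taken for a name from the list of things; names that differ only in an ending like _2 or _b are one class to them, and where a whole thing is asked for, a point or a joint stands for the part that bears it (a point fixed in the world has none). Each returns a list of dicts, best first, with "score" (0 to 1); they miss things now and then, are a little off and sometimes report something else, mostly with a low value. They report only what shows in the picture. A call takes as long as a camera call. They do not tell look-alikes from the thing itself.
- bot.trace(camera, label): "mask" (480x640 bool, what is visible of it) and "location" ([row, column] in pixels, amid what is visible of it).
- bot.mark_of(camera, label): "location" ([row, column] in pixels: a listed point, or the origin of a listed thing).
The state is a dict: "time_s": time; "joint_positions": joint angles; "joint_velocities": joint speeds; "tau": joint torques, N m; "tool_pos": TCP position; "tool_rot": TCP orientation; "force": force on the tool from outside, world axes, zero at the start; "wrist_torque": the same for the moment, N m; "width": finger opening in m; "grip_force": force on a finger pad.
Only numpy, scipy, OpenCV 4.12 (cv2) and the standard library are available. Lean on these libraries where they do the work, as an engineer would, in place of code of your own. Each camera call takes 0.05 s, during which the arm holds its last target. There are 200 camera calls.

## Working session

There is one attempt and no reset: what is moved stays moved. The work goes in short steps, Python scripts to look and compute and a shell command to move; the robot and the scene stay as the last step left them, time stands still between calls to the robot, and variables do not carry over. Pictures are saved under pics/ and viewed, at most 10 in all, crops included, and the job is handed in when it is done.

```bash
mkdir -p pics
cat > h.py <<'E'
import numpy as np, cv2
from plant import bot
def save(n,img): cv2.imwrite('pics/'+n,img[...,::-1])
def px2w(cam,r,c,z=0.0,m=None):
    m=m or bot.camera_model(cam); f=240/np.tan(np.radians(m['vfov'])/2)
    x,y=(c-m['cx'])/f,(r-m['cy'])/f
    if cam=='wrist':
        t=np.hypot(x,y); s=np.sin(t)/t if t>1e-9 else 1; d=np.array([x*s,y*s,np.cos(t)])
    else: d=np.array([x,y,1.])
    T=np.array(m['cam_to_world']); d=T[:3,:3]@d; o=T[:3,3]
    return o+d*(z-o[2])/d[2]
def w2px(cam,p,m=None):
    m=m or bot.camera_model(cam); f=240/np.tan(np.radians(m['vfov'])/2)
    T=np.array(m['cam_to_world']); q=T[:3,:3].T@(np.array(p)-T[:3,3])
    return [f*q[1]/q[2]+m['cy'],f*q[0]/q[2]+m['cx']]
E
python3 - <<'E'
from h import *
print(bot.sense())
for c in('top','side'):
    im=bot.capture(c); save(c+'0.png',im); m=bot.camera_model(c); print(c,m['vfov'],np.round(m['cam_to_world'],3).tolist())
    for l in('guard','hook_rod','ring','nut'):
        for k in ('mark_of','trace'):
            for d in getattr(bot,k)(c,l)[:4]:
                p=d['location']; print(l,k,round(d['score'],2),np.round(p,1),np.round(px2w(c,*p),3))
E
```

```text
{'time_s': 0.0, 'joint_positions': array([-1.18690195,  0.38423491,  0.01639291,  1.37117078, -0.00635896,
        1.38821554, -0.04648573]), 'joint_velocities': array([ 0.00103713, -0.00118415, -0.00072045,  0.0007662 , -0.00058   ,
       -0.00044902,  0.00099035]), 'tau': array([ 1.06205794e-04, -6.27599359e+01,  8.44541788e-01, -3.71818185e+01,
        1.64507265e-02,  1.42233519e-02, -6.21049665e-06]), 'tool_pos': array([0.26976119, 0.56315401, 0.20337356]), 'tool_rot': array([-2.26390975e-04,  2.21519375e-01,  9.75155467e-01, -9.64387547e-04]), 'force': array([-0.26870845, -0.15628422,  0.25738929]), 'wrist_torque': array([-0.01230149,  0.03179273, -0.0149673 ]), 'grip_force': 0.0, 'width': 0.08523399102094743}
top 53.066733391122185 [[-0.006, -0.973, 0.229, 0.323], [-1.0, 0.008, 0.006, -0.011], [-0.007, -0.229, -0.973, 1.278], [0.0, 0.0, 0.0, 1.0]]
guard trace 0.94 [175.3 328.4] [ 0.829 -0.04   0.   ]
hook_rod mark_of 0.81 [308.6 452.3] [ 0.451 -0.363  0.   ]
hook_rod trace 0.7 [305.7 453.1] [ 0.459 -0.365  0.   ]
ring mark_of 0.7 [269.8 308. ] [0.558 0.019 0.   ]
ring mark_of
[... 432 characters left out ...]
-0.657], [0.016, -0.714, -0.7, 0.92], [0.0, 0.0, 0.0, 1.0]]
guard mark_of 0.94 [225.6 368.3] [ 0.757 -0.031  0.   ]
guard trace 0.68 [208.2 384.3] [ 0.83  -0.016  0.   ]
hook_rod mark_of 0.81 [405.2 392.6] [ 0.449 -0.37   0.   ]
hook_rod trace 0.97 [396.  403.7] [ 0.477 -0.371  0.   ]
ring mark_of 0.82 [270.4 422.6] [ 0.738 -0.204  0.   ]
ring mark_of 0.71 [252.1 293.2] [0.575 0.022 0.   ]
ring mark_of 0.65 [252.6 371.4] [ 0.698 -0.094  0.   ]
ring trace 0.58 [262. 426.] [ 0.763 -0.193  0.   ]
ring trace 0.5 [248.6 295.4] [0.586 0.027 0.   ]
ring trace 0.42 [252.2 370.6] [ 0.698 -0.092  0.   ]
nut mark_of 0.48 [221.  331.3] [0.707 0.037 0.   ]
nut trace 0.65 [221.9 327.3] [0.698 0.041 0.   ]
```

View pics/top0.png

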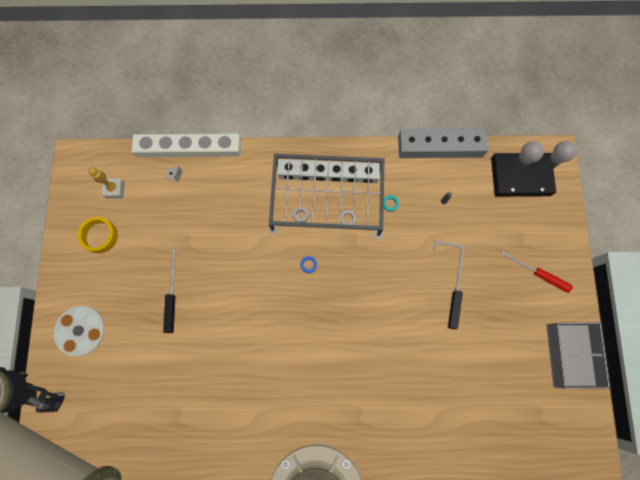

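View pics/side0.png

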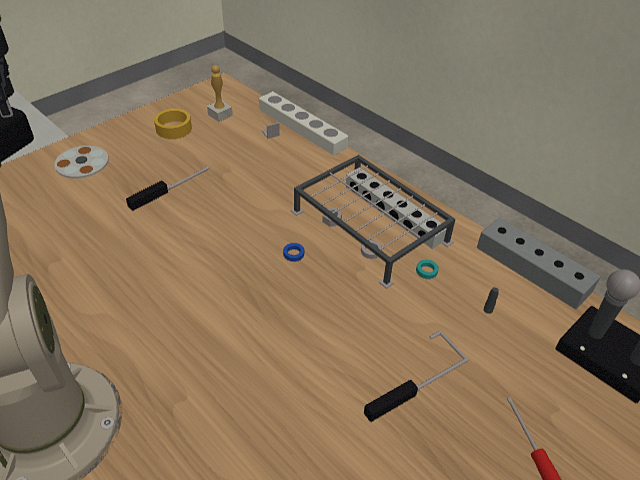

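Ring candidates in top view are the grey ring under the guard (218,347), a blue one (265,309) and a turquoise one (203,391). The grey one under the guard fits. The nut is at (214,301). For the rod, the J-hooked one at (300,457) fits; the one at (300,170) is plain. I'll confirm both in one enlarged crop.

Run:
```python
from h import *
a=cv2.imread('pics/top0.png'); 
A=cv2.resize(a[145:265,265:405],None,fx=4,fy=4,interpolation=cv2.INTER_CUBIC)
B=cv2.resize(a[230:335,425:470],None,fx=5,fy=5,interpolation=cv2.INTER_CUBIC)
o=np.zeros((530,790,3),np.uint8); o[:480,:560]=A; o[:525,562:787]=B
cv2.imwrite('pics/crop1.png',o)
s=cv2.imread('pics/side0.png')
A=cv2.resize(s[150:290,290:460],None,fx=3.2,fy=3.2,interpolation=cv2.INTER_CUBIC)
cv2.imwrite('pics/crop2.png',A)
```

```text
(no output)
```

View pics/crop1.png

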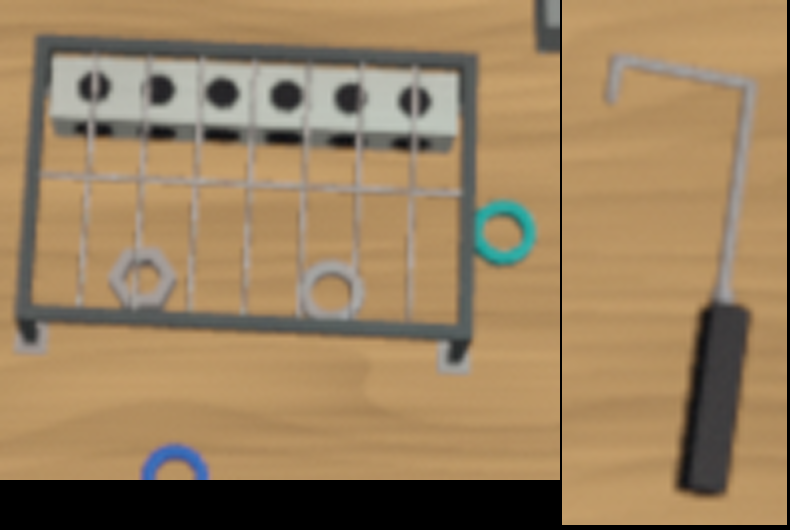

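View pics/crop2.png

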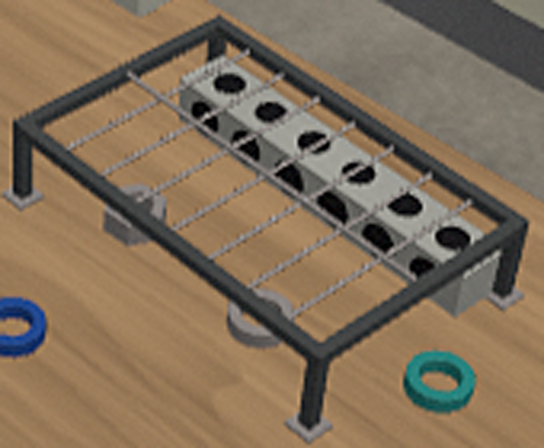

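The crops confirm it: a plain grey ring at top px (218,348) with the hex nut left of it at (214.5,301), and the J rod with its mouth to +y. Next I compute positions.

Run:
```python
from h import *
def A(x,y,z): return px2w('top',145+y/4-.4,265+x/4-.4,z)
def B(x,y,z): return px2w('top',230+y/5-.4,425+(x-562)/5-.4,z)
def S(x,y,z): return px2w('side',150+y/3.2-.4,290+x/3.2-.4,z)
P=lambda n,p:print(n,np.round(p,4))
P('ring',A(331,291,.014));P('ringS',S(261,314,.014));P('nut',A(143,278,.02));P('nutS',S(137,207,.02))
for n,x,y in(('bl',38,36),('br',476,56),('fr',468,338),('fl',18,320)):P(n,A(x,y,.07))
P('footL',A(30,336,0));P('footR',A(455,356,0));P('footLS',S(24,197,0));P('footRS',S(308,425,0))
for n,x,y,z in(('base',722,303,.0035),('corner',751,83,.0035),('c2',617,60,.0035),('tip',610,100,.0035),('h1',704,307,.028),('h2',748,310,.028),('h3',683,488,.028),('h4',724,492,.028)):P(n,B(x,y,z))
for n,r,c in(('corner',360,466),('base',386,420),('c2',334,439)):P('side '+n,px2w('side',r,c,.0035))
P('turq',A(502,233,.014));P('blue',px2w('top',264.5,308.5,.014))
s=bot.sense()
P('wristcam',bot.camera_model('wrist')['cam_to_world'])
from scipy.spatial.transform import Rotation as R
q=s['tool_rot'];P('R',R.from_quat([*q[1:],q[0]]).as_matrix())
```

```text
ring [ 0.7006 -0.0899  0.014 ]
ringS [ 0.6978 -0.0927  0.014 ]
nut [0.7092 0.0386 0.02  ]
nutS [0.7085 0.0358 0.02  ]
bl [0.8653 0.1079 0.07  ]
br [ 0.848  -0.1875  0.07  ]
fr [ 0.6513 -0.1747  0.07  ]
fl [0.6659 0.1182 0.07  ]
footL [0.6743 0.1172 0.    ]
footR [ 0.6576 -0.1748  0.    ]
footLS [ 0.6726  0.1147 -0.    ]
footRS [ 0.6558 -0.1733  0.    ]
base [ 0.4995 -0.3767  0.0035]
corner [ 0.6195 -0.4012  0.0035]
c2 [ 0.6329 -0.3294  0.0035]
tip [ 0.6106 -0.3242  0.0035]
h1 [ 0.494  -0.3602  0.028 ]
h2 [ 0.4923 -0.383   0.028 ]
h3 [ 0.4009 -0.3428  0.028 ]
h4 [ 0.3987 -0.3636  0.028 ]
side corner [ 0.6165 -0.4021  0.0035]
side base [ 0.5117 -0.3789  0.0035]
side c2 [ 0.6277 -0.3315  0.0035]
turq [ 0.7413 -0.2085  0.014 ]
blue [0.57   0.0169 0.014 ]
wristcam [[ 4.318e-01  8.694e-01  2.402e-01  2.095e-01]
 [ 9.020e-01 -4.160e-01 -1.158e-01  5.923e-01]
 [-8.000e-04  2.666e-01 -9.638e-01  3.738e-01]
 [ 0.000e+00  0.000e+00  0.000e+00  1.000e+00]]
R [[-9.019e-01  4.320e-01 -1.000e-04]
 [ 4.320e-01  9.019e-01  0.000e+00]
 [ 1.000e-04 -0.000e+00 -1.000e+00]]
```

```bash
python3 -m creep '[{"translation":[0.033,-0.0375,0],"spin":3,"jaw":0},{"translation":[0.033,-0.0375,0],"spin":3,"jaw":0},{"translation":[0.033,-0.0375,0],"spin":3,"jaw":0},{"translation":[0.033,-0.0375,0],"spin":3,"jaw":0},{"translation":[0.033,-0.0375,0],"spin":2.5,"jaw":0},{"translation":[0.033,-0.0375,0],"spin":0,"jaw":0},{"translation":[0.033,-0.0375,0],"spin":0,"jaw":0},{"translation":[0.008,-0.05,0],"spin":0,"jaw":0},{"translation":[0.008,-0.05,0],"spin":0,"jaw":0},{"translation":[0.008,-0.05,0],"spin":0,"jaw":0}]' 100
python3 -m creep '[{"translation":[0.008,-0.05,0],"spin":0,"jaw":0},{"translation":[0.008,-0.05,0],"spin":0,"jaw":0},{"translation":[0.008,-0.05,0],"spin":0,"jaw":0},{"translation":[-0.0105,-0.046,0],"spin":0,"jaw":0},{"translation":[-0.0105,-0.046,0],"spin":0,"jaw":0},{"translation":[-0.0105,-0.046,0],"spin":0,"jaw":0},{"translation":[-0.0105,-0.046,0],"spin":0,"jaw":0},{"translation":[-0.0105,-0.046,0],"spin":0,"jaw":0},{"translation":[-0.0105,-0.046,0],"spin":0,"jaw":0},{"translation":[0,0,0],"spin":0,"jaw":0}]'
```

```text
time_s: 2.15
tool_pos: [0.5252, 0.1495, 0.2045]
tool_rot: [0.0, 0.097, 0.995, 0.0]
force: [1.3, -0.5, 0.2]
width: 0.0852
grip_force: 0.0
time_s: 3.4
tool_pos: [0.4838, -0.2797, 0.2047]
tool_rot: [-0.0, 0.101, 0.995, -0.001]
force: [0.6, -0.1, 0.4]
width: 0.0854
grip_force: 0.0
```

```bash
python3 -m creep '[{"translation":[-0.0085,-0.045,0],"spin":0.5,"jaw":0},{"translation":[-0.0085,-0.045,0],"spin":0,"jaw":0},{"translation":[0,0,-0.04],"spin":0,"jaw":0},{"translation":[0,0,0],"spin":0,"jaw":0}]'
python3 - <<'E'
from h import *
from h import bot
s=bot.sense();print(s['tool_pos'],s['tool_rot'])
m=bot.camera_model('wrist');im=bot.capture('wrist');save('w1.png',im)
for k in('mark_of','trace'):
    for d in getattr(bot,k)('wrist','hook_rod')[:2]: 
        print(k,d['score'],d['location'],px2w('wrist',*d['location'],0 if k=='mark_of' else .02,m))
        if k=='trace':
            mk=d['mask'].astype(bool); hs=mk&(im.max(2)<70)
            rr,cc=np.nonzero(hs); pts=np.array([px2w('wrist',r,c,.028,m)[:2] for r,c in zip(rr,cc)])
            print('handle',cv2.minAreaRect(pts.astype(np.float32)*1000),len(pts))
np.save('wm.npy',m,allow_pickle=True)
E
```

```text
time_s: 3.9
tool_pos: [0.4679, -0.3628, 0.1615]
tool_rot: [-0.003, 0.092, 0.996, 0.002]
force: [-1.0, 1.1, 0.1]
width: 0.0854
grip_force: 0.0
[ 0.46786133 -0.36279695  0.16154194] [-0.00259386  0.09213776  0.99574161  0.00159556]
mark_of 0.64 [194.6, 313.5] [ 0.4461494  -0.36342635  0.        ]
trace 0.57 [221.9, 310.4] [ 0.46619251 -0.36969945  0.02      ]
handle ((447.48822021484375, -366.5029296875), (21.248821258544922, 97.77888488769531), 78.7686996459961) 2846
```

View pics/w1.png

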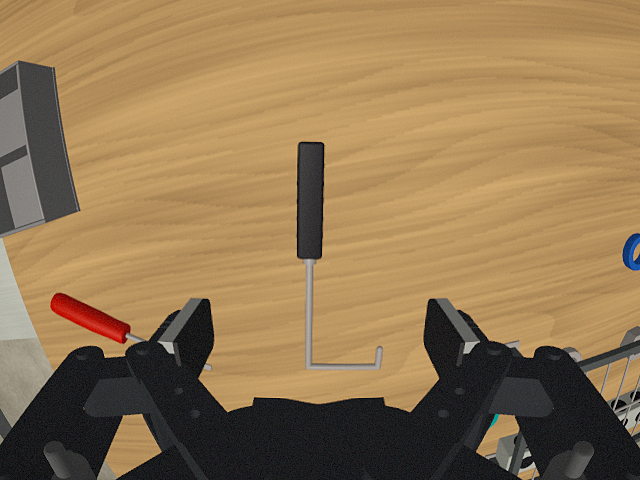

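The wrist picture shows the handle at (200,311), the rod running down to the crossbar at (366,340), all between the open fingers. Going down to grasp.

```bash
python3 -m creep '[{"translation":[-0.001,-0.0075,-0.02],"spin":-0.5,"jaw":0},{"translation":[0,0,-0.05],"spin":0,"jaw":0},{"translation":[0,0,-0.05],"spin":0,"jaw":0},{"translation":[0,0,0],"spin":0,"jaw":0}]'
```

```text
time_s: 4.55
tool_pos: [0.4656, -0.3702, 0.0407]
tool_rot: [-0.003, 0.097, 0.995, 0.002]
force: [-0.3, -0.0, 1.1]
width: 0.0853
grip_force: 0.0
```

```bash
python3 -m creep '[{"translation":[0.001,0,-0.02],"spin":0,"jaw":0},{"translation":[0,0,-0.009],"spin":0,"jaw":0},{"translation":[0,0,0],"spin":0,"jaw":120},{"translation":[0,0,0],"spin":0,"jaw":255},{"translation":[0,0,0],"spin":0,"jaw":255},{"translation":[0,0,0],"spin":0,"jaw":255},{"translation":[0,0,0],"spin":0,"jaw":255},{"translation":[0,0,0],"spin":0,"jaw":255}]' 100
```

```text
time_s: 5.55
tool_pos: [0.469, -0.3723, 0.0154]
tool_rot: [-0.0, 0.097, 0.995, 0.0]
force: [-0.1, 1.0, 0.6]
width: 0.0001
grip_force: 0.0
```

Run:
```python
from h import *
m=bot.camera_model('wrist');a=bot.capture('wrist');b=bot.capture('side');print(bot.sense()['width'],bot.tip_extent)
A=cv2.resize(a,(400,300));B=cv2.resize(b[280:480,280:520],(400,333))
o=np.zeros((333,800,3),np.uint8);o[:300,:400]=A;o[:,400:]=B;save('m1.png',o)
```

```text
9.212691323314761e-05 0.008
```

View pics/m1.png

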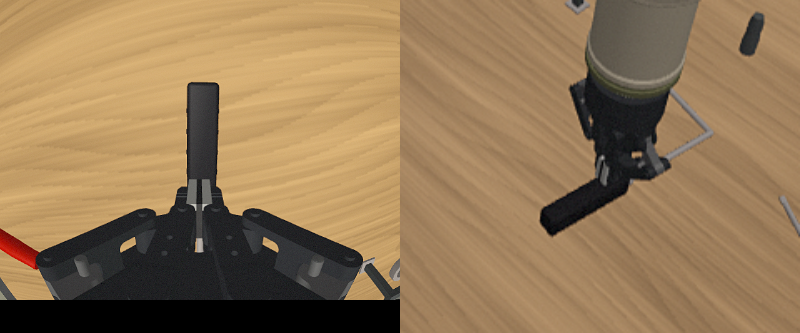

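Run:
```python
from h import *
s=bot.sense();p=s['tool_pos'];print(p,s['joint_positions'])
a=bot.capture('side');b=bot.capture('top');
print('tcp side',w2px('side',p),'top',w2px('top',p))
u=np.array([np.cos(np.radians(-11.2)),np.sin(np.radians(-11.2)),0]);o=np.array([.4475,-.3665,0])
for x,z in((-50,0),(-50,.028),(50,0),(50,.028),(175,.0035)):print(x,z,w2px('side',o+u*x/1000+[0,0,z]))
for d in bot.mark_of('side','hook_rod')[:2]+bot.trace('side','hook_rod')[:2]:print(d['score'],d['location'])
c=cv2.resize(a[320:430,350:480],None,fx=5,fy=5,interpolation=cv2.INTER_CUBIC);save('s2.png',c)
```

```text
[ 0.46897087 -0.37233354  0.01536421] [ 0.23180762  0.52818345  0.5121701   1.68586878 -0.29665377  1.00568538
  2.2232685 ]
tcp side [np.float64(394.53734920242937), np.float64(402.29589477988566)] top [np.float64(301.14279359986153), np.float64(457.02470638343743)]
-50 0 [np.float64(418.6054410347057), np.float64(367.2382780744934)]
-50 0.028 [np.float64(409.9929775968782), np.float64(368.58477936274585)]
50 0 [np.float64(391.22419148687857), np.float64(413.065186823196)]
50 0.028 [np.float64(382.42079857457827), np.float64(415.2284001564089)]
175 0.0035 [np.float64(358.6406223883539), np.float64(466.12237034600906)]
0.62 [404.5, 391.3]
0.85 [398.1, 393.0]
```

View pics/s2.png

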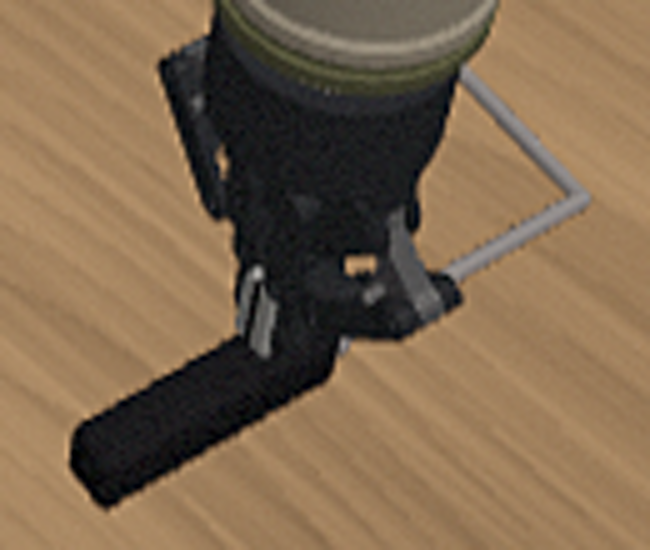

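The side view shows the pads shut just above the handle (gray tips at about (390,402)), and the handle has not moved. I'll open, look at the reading, then go lower.

```bash
python3 -m creep '[{"translation":[0,0,0.01],"spin":0,"jaw":0},{"translation":[0,0,0],"spin":0,"jaw":0},{"translation":[0,0,0],"spin":0,"jaw":0},{"translation":[0,0,0],"spin":0,"jaw":0},{"translation":[0,0,0],"spin":0,"jaw":0},{"translation":[0,0,0],"spin":0,"jaw":0}]' 
python3 -m creep '[{"translation":[0,0,-0.01],"spin":0,"jaw":0},{"translation":[0,0,-0.003],"spin":0,"jaw":0},{"translation":[0,0,0],"spin":0,"jaw":0}]'
python3 - <<'E'
from h import *
s=bot.sense();p=s['tool_pos'];print(p,s['force'],s['joint_positions'])
a=bot.capture('side');w=bot.capture('wrist');print(w2px('side',p))
A=cv2.resize(a[320:430,350:480],None,fx=4,fy=4,interpolation=cv2.INTER_CUBIC);B=cv2.resize(w[160:,160:480],(279,279))
o=np.zeros((440,800,3),np.uint8);o[:,:520]=A;o[:279,521:]=B;save('s3.png',o)
E
```

```text
time_s: 6.6
tool_pos: [0.4689, -0.3723, 0.0252]
tool_rot: [-0.0, 0.097, 0.995, 0.0]
force: [0.0, -0.3, 0.6]
width: 0.0853
grip_force: 0.0
time_s: 6.98
tool_pos: [0.4686, -0.3721, 0.0117]
tool_rot: [-0.001, 0.097, 0.995, 0.0]
force: [-0.0, -0.2, -0.8]
width: 0.0851
grip_force: 0.0
[ 0.46862855 -0.37207916  0.01172719] [-0.0212417  -0.2221276  -0.84909544] [ 0.23311856  0.53275172  0.51040704  1.68842336 -0.2989869   1.0000177
  2.2249595 ]
[np.float64(395.69831980244106), np.float64(401.79986261542126)]
```

View pics/s3.png

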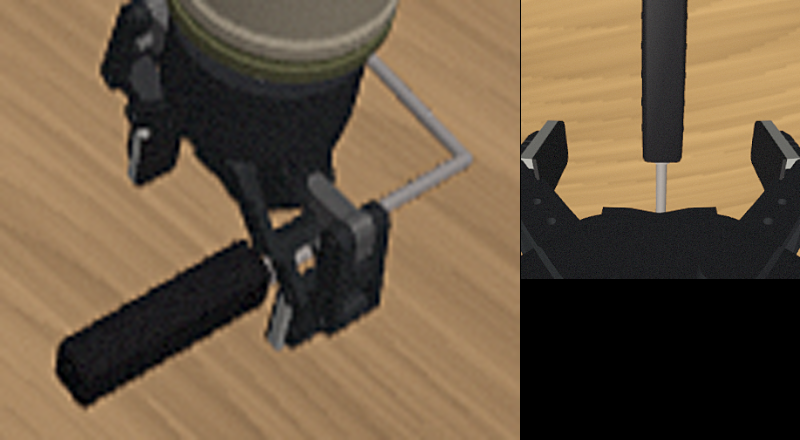

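Run:
```python
from h import *
t=bot.sense()['tool_pos'];yt=np.array([.193,.981,0]);u=np.array([.981,-.193,0])
for sg in(-1,1):
  for z in(.004,.016,.03,.045):
    q=t+sg*.0425*yt;q[2]=z
    print(sg,z,[np.round(w2px('side',q+u*k),1).tolist() for k in(-.011,.011)])
# observed lower pad corners: near (345/4+320,280/4+350), (325/4+320,380/4+350)
from math import *
```

```text
-1 0.004 [[420.0, 412.3], [413.8, 422.3]]
-1 0.016 [[416.4, 413.2], [410.1, 423.3]]
-1 0.03 [[412.0, 414.3], [405.7, 424.6]]
-1 0.045 [[407.3, 415.6], [400.9, 425.9]]
1 0.004 [[383.1, 381.6], [377.4, 391.4]]
1 0.016 [[379.3, 382.3], [373.6, 392.1]]
1 0.03 [[374.8, 383.0], [369.1, 393.0]]
1 0.045 [[369.9, 383.9], [364.2, 394.0]]
```

The open fingertips, seen from the side at (406,420) and (366,385), stand near z≈0.045, clearly higher than the pose reading implies. Lowering in small force-watched steps.

```bash
for i in 1; do python3 -m creep '[{"translation":[0,0,-0.004],"spin":0,"jaw":0},{"translation":[0,0,-0.003],"spin":0,"jaw":0},{"translation":[0,0,0],"spin":0,"jaw":0}]'; done
python3 - <<'E'
from h import *
m=bot.camera_model('wrist');T=np.array(m['cam_to_world']);p=bot.sense()['tool_pos'];print(p,T[:3,3],np.round(T[:3,:3],3).tolist())
w=bot.capture('wrist');g=w.max(2)
u=np.array([.981,-.195,0]);v=np.array([.195,.981,0]);o=np.array([.4475,-.3665,.028])
f=240/np.tan(np.radians(m['vfov'])/2)
def proj(P):
    q=T[:3,:3].T@(P-T[:3,3]);t=np.arctan2(np.hypot(q[0],q[1]),q[2]);s=f*t/np.hypot(q[0],q[1]);return np.round([m['cy']+q[1]*s,m['cx']+q[0]*s],1).tolist()
for x in(-.05,0,.05):print(x,[proj(o+u*x+v*k) for k in(-.011,.011)])
print('tcp',proj(p),[proj(p+v*k+np.array([0,0,.004])) for k in(-.0425,.0425)])
for r in(150,200,250,300): print(r,np.nonzero(g[r,250:390]<75)[0][[0,-1]]+250 if (g[r,250:390]<75).any() else None)
E
```

```text
time_s: 7.45
tool_pos: [0.4688, -0.3722, 0.005]
tool_rot: [-0.0, 0.097, 0.995, 0.0]
force: [-0.2, -0.2, 0.9]
width: 0.0858
grip_force: 0.0
[ 0.46878526 -0.37215173  0.00500947] [ 0.40300734 -0.35978482  0.17446124] [[0.192, 0.946, 0.261], [0.981, -0.185, -0.052], [-0.0, 0.266, -0.964]]
-0.05 [[130.0, 295.6], [130.3, 352.2]]
0 [[253.4, 296.6], [253.5, 349.9]]
0.05 [[356.4, 298.7], [356.4, 346.2]]
tcp [282.6, 319.5] [[284.6, 232.4], [285.1, 406.6]]
150 [298 351]
200 [298 350]
250 [297 349]
300 [298 346]
```

Handle width in the wrist view confirms the camera pose, but the finger spread is 223 px against a predicted 174. So the fingers stand about 25–35 mm farther back than described. Going lower, watching the force.

```bash
python3 -m creep '[{"translation":[0,0,-0.004],"spin":0,"jaw":0},{"translation":[0,0,-0.003],"spin":0,"jaw":0},{"translation":[0,0,0],"spin":0,"jaw":0}]'; python3 -m creep '[{"translation":[-0.001,0.001,-0.003],"spin":0,"jaw":0},{"translation":[0,0,-0.003],"spin":0,"jaw":0},{"translation":[0,0,0],"spin":0,"jaw":0}]'
```

```text
time_s: 7.88
tool_pos: [0.4688, -0.3722, -0.002]
tool_rot: [-0.0, 0.097, 0.995, 0.0]
force: [1.1, 0.2, 0.3]
width: 0.0858
grip_force: 0.0
time_s: 8.25
tool_pos: [0.4678, -0.3712, -0.008]
tool_rot: [-0.0, 0.097, 0.995, 0.0]
force: [-0.5, 0.3, -0.2]
width: 0.0851
grip_force: 0.0
```

```bash
python3 -m creep '[{"translation":[0,0,0],"spin":0,"jaw":130},{"translation":[0,0,0],"spin":0,"jaw":170},{"translation":[0,0,0],"spin":0,"jaw":170},{"translation":[0,0,0],"spin":0,"jaw":170}]' 100; python3 -m creep '[{"translation":[0,0,0],"spin":0,"jaw":255},{"translation":[0,0,0],"spin":0,"jaw":255},{"translation":[0,0,0],"spin":0,"jaw":255}]' 100
python3 - <<'E'
from h import *
a=bot.capture('side');b=bot.capture('wrist')
A=cv2.resize(a[320:430,350:480],None,fx=3,fy=3,interpolation=cv2.INTER_CUBIC);B=cv2.resize(b[80:,120:520],(400,400))
o=np.zeros((400,800,3),np.uint8);o[:330,:390]=A;o[:,400:]=B;save('s4.png',o)
E
```

```text
time_s: 8.75
tool_pos: [0.468, -0.3714, -0.0076]
tool_rot: [0.0, 0.097, 0.995, -0.0]
force: [-0.1, -0.4, 0.8]
width: 0.0286
grip_force: 0.0
time_s: 9.12
tool_pos: [0.4681, -0.3716, -0.0071]
tool_rot: [0.0, 0.097, 0.995, -0.0]
force: [-1.7, 1.2, 5.6]
width: 0.0184
grip_force: 98.6
```

View pics/s4.png

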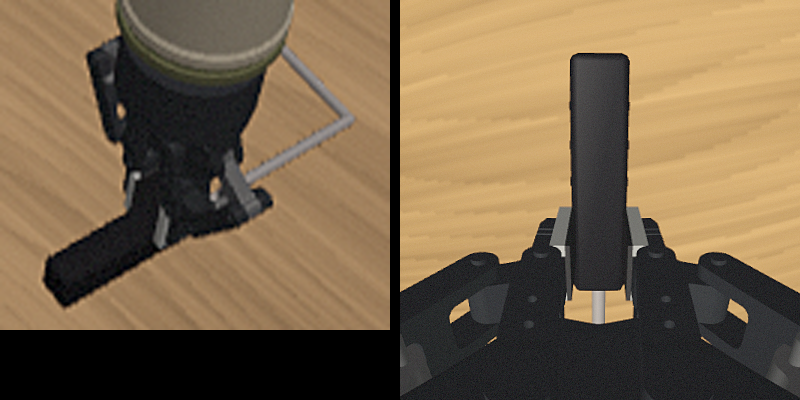

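The handle now sits between the pads (wrist view, about row 270 col 600 of the crop). Lifting 30 mm, then squaring up and moving to in front of the guard.

```bash
python3 -m creep '[{"translation":[0,0,0.01],"spin":0,"jaw":255},{"translation":[0,0,0.01],"spin":0,"jaw":255},{"translation":[0,0,0.01],"spin":0,"jaw":255},{"translation":[-0.005,0.02,0],"spin":2,"jaw":255},{"translation":[-0.005,0.03,0],"spin":2,"jaw":255},{"translation":[-0.005,0.03,0],"spin":2,"jaw":255},{"translation":[0,0.03,0],"spin":1.9,"jaw":255},{"translation":[0,0.03,0],"spin":0,"jaw":255},{"translation":[0,0.02,0],"spin":0,"jaw":255},{"translation":[0,0,0],"spin":0,"jaw":255}]'
python3 - <<'E'
from h import *
s=bot.sense();print(s['tool_pos'],s['tool_rot'],s['wrist_torque'])
for c in('top','side'):
    im=bot.capture(c)
    for d in bot.trace(c,'hook_rod')[:1]:
        mk=d['mask'].astype(bool);rod=mk&(im.max(2)>95)
        rr,cc=np.nonzero(rod);print(c,d['score'],len(rr))
        P=np.array([px2w(c,r,k,.0335)[:2] for r,k in zip(rr,cc)]);
        g=np.array([.998,-.0576]);v=np.array([.0576,.998]);a=np.stack([P@g,P@v],1)
        b=a-np.array([s['tool_pos'][:2]@g,s['tool_pos'][:2]@v])
        print('guard-dir extents',np.percentile(b,[0,2,50,98,100],axis=0).round(4).tolist())
        sh=b[(b[:,0]>.06)&(b[:,0]<.14)&(b[:,1]<.03)]
        if len(sh)>10: print('shaft fit',np.polyfit(sh[:,0],sh[:,1],1))
        cb=b[(b[:,1]>.015)&(b[:,1]<.06)]
        if len(cb)>10: print('crossbar',np.polyfit(cb[:,1],cb[:,0],1))
E
```

```text
time_s: 10.48
tool_pos: [0.4535, -0.2097, 0.0229]
tool_rot: [0.0, 0.026, 1.0, 0.0]
force: [0.1, 0.5, -1.0]
width: 0.0184
grip_force: 98.2
[ 0.45352279 -0.20967296  0.02287519] [2.95189869e-04 2.64398908e-02 9.99650287e-01 3.85187108e-04] [-0.02067293  0.04603371 -0.05602004]
top 0.72 124
guard-dir extents [[0.0749, -0.0009], [0.0776, -0.0008], [0.1401, 0.005], [0.1554, 0.0767], [0.1556, 0.0769]]
shaft fit [0.00375021 0.00158419]
crossbar [0.0093631  0.15204768]
side 0.95 335
guard-dir extents [[-0.0717, -0.0137], [-0.0604, -0.0131], [0.1434, 0.0025], [0.157, 0.0724], [0.1583, 0.0743]]
shaft fit [-0.00241446 -0.00231437]
crossbar [0.79030602 0.11511073]
```

```bash
python3 -m creep '[{"translation":[0,0.03,0],"spin":0,"jaw":255},{"translation":[0,0.03,0],"spin":0,"jaw":255},{"translation":[0,0.03,0],"spin":0,"jaw":255},{"translation":[0,0.007,0],"spin":-0.3,"jaw":255},{"translation":[0,0,0],"spin":0,"jaw":255}]'
python3 - <<'E'
from h import *
for c in('top','side'):
    im=bot.capture(c)
    for l,z in(('ring',.007),('nut',.01)):
        for d in bot.trace(c,l)[:4]:print(c,l,round(d['score'],2),px2w(c,*d['location'],z).round(4))
E
```

```text
time_s: 11.3
tool_pos: [0.4531, -0.1151, 0.0225]
tool_rot: [0.0, 0.031, 1.0, -0.0]
force: [-0.1, -1.1, -1.5]
width: 0.0191
grip_force: 98.3
top ring 0.61 [ 0.7059 -0.0776  0.007 ]
top ring 0.57 [ 0.7405 -0.2197  0.007 ]
top ring 0.43 [0.5647 0.0348 0.007 ]
top nut 0.73 [0.7174 0.0325 0.01  ]
side ring 0.75 [ 0.7394 -0.2059  0.007 ]
side ring 0.52 [ 0.694  -0.0878  0.007 ]
side nut 0.71 [0.7037 0.0318 0.01  ]
```

```bash
python3 -m creep '[{"translation":[0.022,-0.001,0],"spin":0,"jaw":255},{"translation":[0.022,-0.001,0],"spin":0,"jaw":255},{"translation":[0.022,-0.001,0],"spin":0,"jaw":255},{"translation":[0.022,-0.001,0],"spin":0,"jaw":255},{"translation":[0.022,-0.001,0],"spin":0,"jaw":255},{"translation":[0.022,-0.001,0],"spin":0,"jaw":255},{"translation":[0,0,0],"spin":0,"jaw":255},{"translation":[0,0,0],"spin":0,"jaw":255}]'
```

```text
time_s: 12.6
tool_pos: [0.5841, -0.1208, 0.022]
tool_rot: [-0.001, 0.031, 1.0, -0.0]
force: [0.2, -0.4, -0.8]
width: 0.0185
grip_force: 98.3
```

Now lower behind the ring (about 28 mm), with force reading.

```bash
python3 -m creep '[{"translation":[0.002,0,-0.008],"spin":0,"jaw":255},{"translation":[0,0,-0.008],"spin":0,"jaw":255},{"translation":[0,0,-0.006],"spin":0,"jaw":255},{"translation":[0,0,-0.005],"spin":0,"jaw":255},{"translation":[0,0,0],"spin":0,"jaw":255}]'
python3 - <<'E'
from h import *
a=bot.capture('top');b=bot.capture('side')
A=cv2.resize(a[145:315,265:405],None,fx=3.3,fy=3.3,interpolation=cv2.INTER_CUBIC)
B=cv2.resize(b[190:320,290:400],None,fx=3,fy=3,interpolation=cv2.INTER_CUBIC)
o=np.zeros((570,800,3),np.uint8);o[:A.shape[0],:A.shape[1]]=A;o[:B.shape[0],465:465+B.shape[1]]=B;save('v10.png',o)
E
```

```text
time_s: 13.22
tool_pos: [0.5866, -0.1203, -0.0052]
tool_rot: [-0.001, 0.03, 1.0, -0.0]
force: [-0.0, 0.0, -1.0]
width: 0.0189
grip_force: 98.3
```

View pics/v10.png

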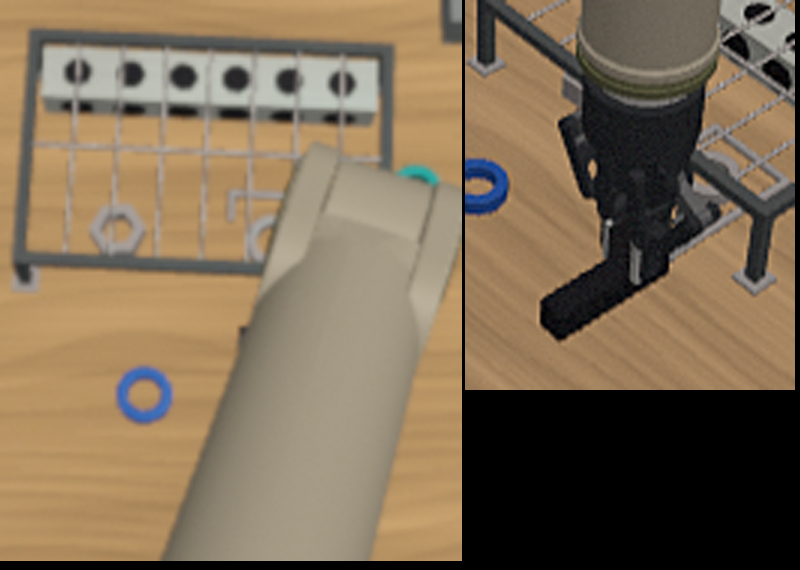

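The crossbar (260,193) lies behind the ring (270,240) with its tip (232,215) left of it; the nut (118,230) is clear. Pulling straight out along the guard axis.

```bash
python3 -m creep '[{"translation":[-0.008,0.0005,-0.001],"spin":0,"jaw":255},{"translation":[-0.01,0.0005,0],"spin":0,"jaw":255},{"translation":[-0.013,0.001,0],"spin":0,"jaw":255},{"translation":[-0.013,0.001,0],"spin":0,"jaw":255},{"translation":[-0.013,0.001,0],"spin":0,"jaw":255},{"translation":[-0.013,0.001,0],"spin":0,"jaw":255}]'; python3 -m creep '[{"translation":[-0.013,0.001,0],"spin":0,"jaw":255},{"translation":[-0.013,0.001,0],"spin":0,"jaw":255},{"translation":[-0.013,0.001,0],"spin":0,"jaw":255},{"translation":[-0.012,0.001,0],"spin":0,"jaw":255},{"translation":[-0.008,0,0],"spin":0,"jaw":255},{"translation":[-0.005,0,0],"spin":0,"jaw":255},{"translation":[0,0,0],"spin":0,"jaw":255}]'
python3 - <<'E'
from h import *
for c in('top','side'):
    im=bot.capture(c)
    for l,z in(('ring',.007),('nut',.01),('hook_rod',.0035)):
        for d in bot.trace(c,l)[:4]:print(c,l,round(d['score'],2),np.round(d['location']),px2w(c,*d['location'],z).round(4),im[tuple(np.round(np.argwhere(d['mask'])[len(np.argwhere(d['mask']))//2]).astype(int))])
E
```

```text
time_s: 14.08
tool_pos: [0.5161, -0.1153, -0.0055]
tool_rot: [0.0, 0.031, 1.0, -0.0]
force: [0.4, 0.2, -0.1]
width: 0.0184
grip_force: 98.3
time_s: 14.95
tool_pos: [0.4528, -0.1114, -0.0056]
tool_rot: [-0.0, 0.031, 1.0, 0.0]
force: [-0.5, -0.4, -0.9]
width: 0.0188
grip_force: 98.3
top ring 0.59 [264. 302.] [0.5723 0.0348 0.007 ] [112 118 155]
top ring 0.56 [212. 303.] [0.7189 0.0329 0.007 ] [163 155 151]
top ring 0.49 [197. 393.] [ 0.7609 -0.2195  0.007 ] [ 50 153 144]
top ring 0.47 [258. 342.] [ 0.5899 -0.0732  0.007 ] [157 153 149]
top nut 0.46 [211. 298.] [0.7215 0.0444 0.01  ] [158 145 134]
top hook_rod 0.41 [250. 341.] [ 0.6104 -0.0724  0.0035] [152 141 132]
side ring 0.61 [264. 427.] [ 0.7539 -0.2027  0.007 ] [ 45 139 132]
side ring 0.55 [273. 330.] [ 0.5856 -0.0803  0.007 ] [143 137 134]
side nut 0.49 [218. 330.] [0.7038 0.0377 0.01  ] [83 79 80]
side hook_rod 0.77 [319. 283.] [ 0.435  -0.1018  0.0035] [58 59 61]
```

The ring is at about (0.586,-0.078), roughly 5 cm clear of the guard, and the nut hasn't moved. Setting the rod down and releasing gently.

```bash
python3 -m creep '[{"translation":[0,0,-0.001],"spin":0,"jaw":255},{"translation":[0,0,-0.001],"spin":0,"jaw":255},{"translation":[0,0,0],"spin":0,"jaw":255}]' 30; python3 -m creep '[{"translation":[0,0,0],"spin":0,"jaw":140},{"translation":[0,0,0],"spin":0,"jaw":60},{"translation":[0,0,0],"spin":0,"jaw":0},{"translation":[0,0,0],"spin":0,"jaw":0},{"translation":[0,0,0],"spin":0,"jaw":0},{"translation":[0,0,0],"spin":0,"jaw":0}]'
```

```text
time_s: 15.72
tool_pos: [0.453, -0.1113, -0.0072]
tool_rot: [-0.0, 0.031, 1.0, 0.0]
force: [-3.0, 0.1, 6.0]
width: 0.0188
grip_force: 99.3
time_s: 16.48
tool_pos: [0.453, -0.1114, -0.0076]
tool_rot: [-0.0, 0.031, 1.0, -0.0]
force: [0.6, -0.1, 0.3]
width: 0.0855
grip_force: 0.0
```

```bash
python3 -m creep '[{"translation":[0,0,0.01],"spin":0,"jaw":0},{"translation":[0,0,0.02],"spin":0,"jaw":0},{"translation":[0,0,0.04],"spin":0,"jaw":0},{"translation":[0,0,0.05],"spin":0,"jaw":0},{"translation":[0,0,0.05],"spin":0,"jaw":0},{"translation":[0,-0.05,0],"spin":0,"jaw":0},{"translation":[0,-0.05,0],"spin":0,"jaw":0},{"translation":[0,-0.05,0],"spin":0,"jaw":0},{"translation":[0,0,0],"spin":0,"jaw":0},{"translation":[0,0,0],"spin":0,"jaw":0}]'
python3 - <<'E'
from h import *
for c in('top','side'):
    im=bot.capture(c);save('end_'+c+'.png',im)
    for l,z in(('ring',.007),('nut',.01),('hook_rod',.0)):
        for k in('mark_of','trace'):
            for d in getattr(bot,k)(c,l)[:4]:print(c,l,k,round(d['score'],2),np.round(d['location']),px2w(c,*d['location'],0 if k=='mark_of' else z).round(3))
E
```

```text
time_s: 17.73
tool_pos: [0.453, -0.261, 0.1626]
tool_rot: [-0.0, 0.031, 1.0, 0.0]
force: [0.3, 0.5, 0.1]
width: 0.0855
grip_force: 0.0
top ring mark_of 0.62 [262. 345.] [ 0.579 -0.082  0.   ]
top ring mark_of 0.6 [268. 306.] [0.562 0.023 0.   ]
top ring mark_of 0.49 [202. 392.] [ 0.747 -0.216  0.   ]
top ring trace 0.51 [264. 344.] [ 0.572 -0.08   0.007]
top ring trace 0.5 [202. 392.] [ 0.745 -0.215  0.007]
top ring trace 0.44 [268. 309.] [0.561 0.015 0.007]
top nut mark_of 0.66 [212. 301.] [0.72  0.038 0.   ]
top nut trace 0.69 [212. 301.] [0.718 0.038 0.01 ]
top hook_rod mark_of 0.73 [317. 356.] [ 0.432 -0.107  0.   ]
top hook_rod trace 0.66 [305. 357.] [ 0.462 -0.111  0.   ]
side ring mark_of 0.81 [269. 426.] [ 0.746 -0.206  0.   ]
side ring mark_of 0.67 [277. 332.] [ 0.585 -0.085  0.   ]
side ring mark_of 0.64 [254. 296.] [0.575 0.014 0.   ]
side ring trace 0.84 [264. 425.] [ 0.752 -0.199  0.007]
side ring trace 0.68 [277. 329.] [ 0.576 -0.086  0.007]
side ring trace 0.54 [250. 294.] [0.577 0.02  0.007]
side nut mark_of 0.46 [220. 331.] [ 0.709  0.041 -0.   ]
side nut trace 0.53 [219. 328.] [0.698 0.039 0.01 ]
side hook_rod mark_of 0.81 [322. 285.] [ 0.436 -0.107  0.   ]
side hook_rod trace 0.71 [315. 288.] [ 0.451 -0.1    0.   ]
```

Both cameras agree: the ring is out at about (0.58,-0.083), the rod lies released at (0.434,-0.107), and the nut is where it was.

```bash
python3 -c "
from plant import bot
print(bot.job_done())"
```

```text
the job is handed in; nothing more can be done
None
```

The job is handed in: by both cameras the ring lies about 5 cm in front of the guard, the hooked rod is down on the bench and released, and the nut has not visibly moved; the first grasp closed above the handle, so I regrasped lower, and it all took about 18 s of the 45 s.

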